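# Third hand at the screwing jig: hold a strap case for its catch

## Task

Slide the jig's end stop along by its blue grip until its white pointer lines up with the red cursor, then lay the strap case that has no catch yet flat on the jig's bed, dark spine touching the stop and its end square against the rubber-faced fence. Press it into the rubber with a steady push of about 10 N (never more than 30 N, which would mark the leather), with your grip towards the case's near end, clear of the middle of its side where a colleague is about to screw on the catch, and finish while still holding and pushing it like that. Leave the finished case, glue bottle, screwdriver and tray where they are.

Things in the scene. Friction and masses are not known exactly. Their poses are not given: they have to be found in the camera images.
- jig: screwing jig fixed to the bench: plywood bed 220 (x) x 340 (y) x 12 mm with a slick cream face (friction about 0.15) and an aluminium fence along its far side. Origin: centre of the bed's underside, on the bench; bed top 12 mm above it. x points from the open near side to the fence, y along the fence (left seen from the robot), z up. Fence from x = 60 to 100 mm, top 44 mm above the bench.
- pad_face (a point): centre of the front face of the dark soft-rubber strip (310 mm long, 14 mm thick, from 14 to 42 mm above the bench) on the near side of the fence. Its axes are the jig's; the face lies at x = 46 mm in the jig frame when free and is pushed towards the fence (+x).
- pad (a joint): squeeze of the rubber strip in m: 0 free, at most 0.009. It gives like a spring of 2.5 N per mm (10 N squeezes it 4 mm, 6 N 2.4 mm, 16 N 6.4 mm) and springs back.
- stop (a joint): position of the sliding end stop along the fence, in m, 0 to 0.16, growing along the jig's +y. It needs about 8 N to slide and stays where it is left.
- stop_grip (a point): middle of the upper part of the blue grip of the stop. The grip measures 14 (x) x 26 (y) mm and stands 29 mm tall, from 54 to 83 mm above the bench; this point is 71 mm above the bench. It stands on a black carriage 34 mm long in y. Axes as the jig's; take it from above, fingers before and behind it along y.
- stop_index (a point): tip of the thin white pointer on the fence side of the stop's carriage, at the same y as the grip's centre; axes as the jig's.
- stop_face (a point): centre of the stop's working face: the -y side of a steel blade, 44 mm deep (x, from the rubber towards the robot) and 30 mm high (18 to 48 mm above the bench), 8 mm thick. This face lies 4 mm towards -y from the pointer and grip centre. Axes as the jig's.
- cursor: red cursor with a white hairline clipped on the steel rule on top of the fence, 14 mm wide; its origin is on the hairline at the level of the fence's top, its axes are the jig's. It shows the y at which the stop's pointer must stand. It does not move.
- case_mid (a point): centre of the strap case to be held: a closed box covered with tan leather, 110 (x) x 58 (y) x 38 (z) mm, 0.13 to 0.27 kg, lying flat on the bench right of the jig. x along its length, z up, +y towards its dark brown spine. Its -y side has four small dark holes in the middle (a 20 mm square round x = 0) for the catch, to be kept clear: grip it across y at least 20 mm from the middle, towards -x (the end near the robot). The +x end goes against the rubber.
- case_spine (a point): centre of the dark spine side of that case, 29 mm to +y of its centre; axes as the case's.
- done_case: finished case of the same make and size with a brass catch; origin at the centre of its underside. Leave alone.
- glue: white glue bottle with blue cap, 56 mm across, 130 mm tall, origin at the centre of its underside. Leave alone.
- screwdriver: screwdriver 170 mm long lying on the bench, the colleague's. Leave alone.
- tray: grey tray 80 x 110 x 22 mm with brass catches and screws, origin at the centre of its underside. Leave alone.
Not all that is in view belongs to the job. Leave any turquoise look-alike of the part that bears case_mid alone.

How it is judged:
On the way, in this order (a step that is already met when the one before it is completed fails the run):
1. the stop's pointer stands at the red cursor (within 4 mm) (y of stop_index in the frame of cursor between -0.004 and 0.004 m), for 0.3 s.
2. the case lies flat on the bed against stop and rubber and is pressed with 6 to 16 N for a second (all of step 1 and y of case_spine in the frame of stop_face between -0.005 and 0.003 m and angle between the x axis of case_mid and the x axis of jig, either way round below 0.07 rad and z of case_mid in the frame of jig between 0.028 and 0.035 m and angle between case_mid's own z axis and vertical below 0.06 rad and contact force between case and pad between 6 and 16 N and contact force between the fingers and case above 3 N and x of the grasp point in the frame of case_mid below -0.018 m and linear speed of case below 0.01 m/s), for 1 s.
At the end, for the whole second after the job is handed in: Still holding: pointer within 4 mm of the cursor; case flat on the bed (3 mm), square within 4 degrees, spine within 5 mm of the stop, pressed into the rubber with 6 to 16 N, at rest; fingers on it with over 3 N, gripping at least 18 mm from its middle towards the near end; other things left alone (all of step 2); the arm keeps its last pose, push and grip.
It fails at once if the finished case is moved by more than 25 mm (distance of done_case from where it was at the start of the episode above 0.025 m).
It fails at once if the glue bottle is moved by more than 25 mm (distance of glue from where it was at the start of the episode above 0.025 m).
It fails at once if the screwdriver is moved by more than 25 mm (distance of screwdriver from where it was at the start of the episode above 0.025 m).
It fails at once if the tray of catches is moved by more than 25 mm (distance of tray from where it was at the start of the episode above 0.025 m).
It fails at once if the case is pressed into the rubber with more than 30 N (contact force between case and pad above 30 N).
It also fails if it takes over 67 s, if anything falls off the work surface, if the arm or the gripper's body presses on something with over 40 N, if the wrist force passes 120 N, or if a joint passes its speed limit or range.

## Robot

A 7-joint arm with a two-finger parallel gripper is mounted at the origin on the work surface. World frame = base frame: x ahead of the robot, y to its left, z up, the work surface at z = 0. Lengths are in m, angles in rad, forces in N, time in s.
With the tool pointing down it reaches from about 0.4 to 0.85 m from the base axis. Payload 10.4 kg.
Tool frame: the origin (TCP) lies at the very end of the fingers, on their centre line; the grasp point (between the pads) lies 19 mm behind it; z points along the fingers, y is the line along which they close (so a half turn about z gives the same grasp; the last joint's range is limited). The gripper opens to 87 mm and grips with 3 to 60 N. Pads are 19 mm wide; open, the fingers measure 117 mm over their backs; the gripper's body (75 mm by 190 mm) begins 51 mm behind the grasp point.
Start: joints at [-1.282, 0.332, -0.065, 1.46, 0.022, 1.35, -0.088], TCP at [0.192, 0.595, 0.195] pointing down, gripper open.
Joint ranges: [-2.6, 2.6], [-0.5, 2.12], [-1.47, 1.34], [0.16, 2.42], [-1.27, 4.41], [0.06, 2.06], [-2.6, 2.6]. Speed limits (rad/s): [2.22, 2.22, 2.79, 2.79, 3.14, 3.14, 3.14].

## Interface

Orientations are given as a unit quaternion [x, y, z, w].
In Python, from bench import * gives the robot as it stands.
- The arm moves only by the tool step_arm, never from a script. Its arguments are lists of equal length, an entry for each row: "delta_pos": the shift along the world's x, y, z in units of 25 mm (1.0 is 25 mm), a list of three; "turn": the turn about the world's z in units of 0.12 rad (1.0 is 0.12 rad). In form: {"delta_pos": [[tx, ty, tz], ...], "turn": [turn, ...]}. A call has 1 to 12 rows; each row shifts and turns the commanded pose from where the row before left it; what a row does not reach is not made up. A row lasts 1/10 s, in which the tool goes at most 50 mm and 8.59 degrees, less where a joint would pass 70% of its speed; a pose out of reach is approached as far as the arm can. A call with a number of a shift or a turn outside -1 to 1 is refused whole. A call with a gripper value outside its range is refused whole. "grip" is the closure, from 0 (fully open) to 1 (shut), set as the call begins (left out, the last holds). The fingers move at their own pace and stop on an object; "newtons" is the grip in N (left out, the last holds). Time passes only in rows, so rows that do not move let the fingers close. It gives the time, the measured TCP pose, the force, the opening and the grip force at its end, in the units of the state.
- read_state(): the state, without advancing time (a new reading comes with each control period).
- camera(name): name is "scene" or "top" or "wrist"; returns a dict with "image" (480x640x3 uint8, red, green, blue), "z_map" (480x640 float32, m along the optical axis (not along the pixel's ray), 0 where there is no reading), "mtx" (3x3 intrinsics, pixels), "dist" ([k1, k2, p1, p2, k3] as OpenCV has them; the pictures are not rectified), "view" (4x4, takes a point from world to camera coordinates). Camera axes: x right, y up, looking along -z (the intrinsics and any distortion apply to the point x, -y, -z); pixel columns grow to the right and rows downward; lengths in m; the calibration is good to about 2 mm. A picture is of the moment at which its call begins.
- close_job(): hands the job in; it is judged then, once.
The state is a dict: "time": time; "joint_positions": joint angles; "joint_vel": joint speeds; "joint_torque": joint torques, N m; "ee_pos": TCP position; "eef_rot": TCP orientation; "ft_force": force on the tool from outside, world axes, zero at the start; "torque": the same for the moment, N m; "width": finger opening in m; "grip_force": force on a finger pad.
Only numpy, scipy, OpenCV 4.12 (cv2) and the standard library are available. Lean on these libraries where they do the work, as an engineer would, in place of code of your own. Each camera call takes 0.05 s, during which the arm holds its last target. There are 200 camera calls.

## Working session

There is one attempt and no reset: what is moved stays moved. The work goes in short steps, Python scripts to look and compute and a tool call to move; the robot and the scene stay as the last step left them, time stands still between calls to the robot, and variables do not carry over. Pictures are saved under pics/ and viewed, at most 10 in all, crops included, and the job is handed in when it is done.

Besides the shell and the picture viewer there is one more tool, called after ">>>" as name([rows], argument=value, ...), one row to a line, values as JSON. step_arm: Moves the arm, as the interface text tells. Shifts and turns lie within -1 to 1; 1 stands for 25 mm of shift or 0.12 rad of turn. Its arguments: {"type":"object","properties":{"delta_pos":{"type":"array"},"turn":{"type":"array"},"grip":{"type":"number"},"newtons":{"type":"number"}},"required":["delta_pos","turn"]}

```bash
mkdir -p pics
cat > h.py <<'E'
from bench import *
import numpy as np, cv2
def shot(n):
    c=camera(n); np.savez('/tmp/%s.npz'%n,**{k:np.array(v) for k,v in c.items()}); return c
def load(n): return dict(np.load('/tmp/%s.npz'%n))
def cloud(c):
    h,w=c['z_map'].shape
    u,v=np.meshgrid(np.arange(w),np.arange(h))
    p=cv2.undistortPoints(np.stack([u,v],-1).reshape(-1,1,2).astype(np.float64),np.array(c['mtx'],float),np.array(c['dist'],float)).reshape(h,w,2)
    z=c['z_map'].astype(float)
    P=np.stack([p[...,0]*z,-p[...,1]*z,-z,np.ones_like(z)],-1)
    W=P@np.linalg.inv(np.array(c['view'],float)).T
    W=W[...,:3]; W[z==0]=np.nan
    return W
def onplane(c,u,v,h):
    p=cv2.undistortPoints(np.array([[[u,v]]],float),np.array(c['mtx'],float),np.array(c['dist'],float))[0,0]
    V=np.linalg.inv(np.array(c['view'],float)); d=V[:3,:3]@[p[0],-p[1],-1]; o=V[:3,3]
    return o+d*(h-o[2])/d[2]
E
python3 - <<'E'
from h import *
s=read_state(); print(s)
for n in('top','scene'):
    c=shot(n); cv2.imwrite('pics/%s1.png'%n,cv2.cvtColor(c['image'],cv2.COLOR_RGB2BGR)); print(np.linalg.inv(c['view'])[:3,3])
E
```

```text
{'time': 0.0, 'joint_positions': array([-1.28157183,  0.33289982, -0.0647006 ,  1.46093841,  0.02158287,
        1.34992796, -0.08848846]), 'joint_vel': array([ 0.00097768, -0.00091375, -0.0009629 , -0.00061411,  0.00149814,
        0.00014756,  0.00101841]), 'joint_torque': array([-7.26260150e-04, -6.23270202e+01,  2.42435164e-02, -3.89873922e+01,
       -6.12687715e-02,  4.00505948e-02,  1.51535382e-04]), 'ee_pos': array([0.19161469, 0.59444147, 0.19453792]), 'eef_rot': array([ 1.55266845e-01,  9.87872289e-01, -7.34028475e-04, -8.89071048e-05]), 'ft_force': array([-0.15665668, -0.30247171, -0.3955533 ]), 'torque': array([-0.04730097,  0.00919768,  0.03117787]), 'grip_force': 0.0, 'width': 0.08698616665089907}
[ 0.26599946 -0.06634636  1.26975898]
[1.20927332 0.00545971 1.0606657 ]
```

View pics/top1.png

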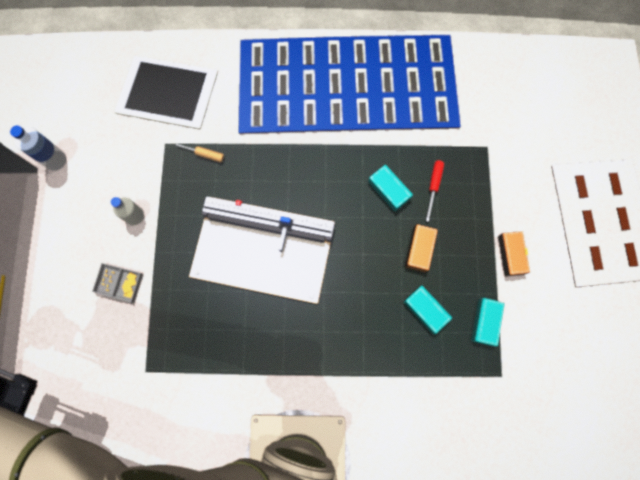

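View pics/scene1.png

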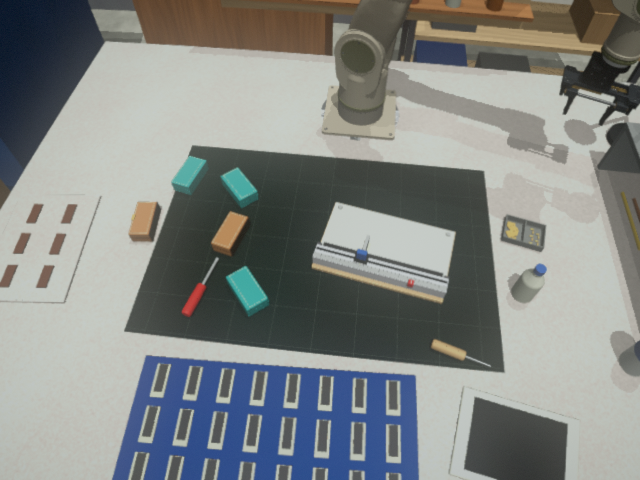

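The top view shows the jig at about (265,250), with the stop's blue grip at (286,221) and the red cursor at (238,203). The tan cases are at (422,248) and (514,254). I'll measure these and enlarge the cases.

Run:
```python
from h import *
c=load('top');s=load('scene');W=cloud(c);im=c['image'];hsv=cv2.cvtColor(im,cv2.COLOR_RGB2HSV)
def comp(m,nm,lo,hi,mn=6):
    m=(m&(W[...,2]>lo)&(W[...,2]<hi)).astype(np.uint8)
    n,l,st,ce=cv2.connectedComponentsWithStats(m)
    for i in range(1,n):
        if st[i,4]>=mn:
            P=W[l==i]; r=cv2.minAreaRect((P[:,:2]*1000).astype(np.float32))
            print(nm,ce[i].round(1),st[i,4],np.median(P,0).round(4),'rect',np.round(r[0],1),np.round(r[1],1),round(r[2],1))
H,S,V=[hsv[...,i] for i in range(3)]
comp((H>8)&(H<20)&(S>110),'tan',.028,.06,100)
comp((H>105)&(H<125)&(S>120),'blue',.05,.1)
comp(((H<6)|(H>174))&(S>150),'red',.02,.08)
comp((V>150)&(S<80),'bed',.006,.018,500)
comp((S<60),'fence',.036,.05,100)
comp((H>80)&(H<95)&(S>120),'turq',.02,.06,100)
def crop(i,x,y,w,h,W=390): return cv2.resize(i[y:y+h,x:x+w],(W,int(W*h/w)),interpolation=cv2.INTER_CUBIC)
a=np.hstack([crop(im,395,210,140,80),crop(s['image'],120,190,140,80)])
b=np.hstack([crop(im,185,190,156,120),crop(s['image'],305,190,156,120)])
cv2.imwrite('pics/z.png',cv2.cvtColor(np.vstack([a,b]),cv2.COLOR_RGB2BGR))
```

```text
tan [421.6 247.4] 902 [ 0.5308 -0.3091  0.0385] rect [ 533.  -308.4] [ 58.8 109.6] 76.3
tan [514.9 253.4] 838 [ 0.5183 -0.549   0.0385] rect [ 518.7 -549.7] [106.9  55.8] 6.6
blue [ 40.9 157.7] 17 [0.7492 0.6836 0.0923] rect [751.7 686.4] [ 8.2 20.5] 8.4
blue [285.2 220. ] 50 [0.5878 0.0373 0.0822] rect [588.4  37. ] [21.8 11.6] 79.2
red [436.8 175.6] 227 [ 0.7303 -0.3584  0.0243] rect [ 732.9 -358.6] [24.3 85.6] 74.9
bed [166.9  93. ] 1650 [0.9739 0.3875 0.0092] rect [987.7 397.3] [263.6 194.4] 78.0
bed [599.9 219.4] 6945 [ 0.6251 -0.8066  0.0092] rect [ 618.8 -818.1] [347.5 243.5] 4.9
bed [259.5 261.2] 7510 [0.4955 0.1075 0.0127] rect [499.5 107.9] [340.5 161.9] 79.5
bed [300.8 434.6] 3083 [ 0.0772 -0.019   0.0124] rect [42.8 -0. ] [232.7 147.8] 89.4
fence [266.7 218.9] 2511 [0.6011 0.0935 0.0442] rect [601.9  87.9] [340.2  58. ] 78.6
turq [390.2 186.8] 972 [ 0.6927 -0.2314  0.0383] rect [ 695.9 -232. ] [110.7  61.5] 40.8
turq [427.6 309.2] 1073 [ 0.3749 -0.3191  0.0383] rect [ 375.5 -321. ] [109.8  60.2] 42.3
turq [488.3 322. ] 1065 [ 0.3438 -0.4702  0.0383] rect [ 344.9 -472.9] [ 58.3 112. ] 78.1
```

View pics/z.png

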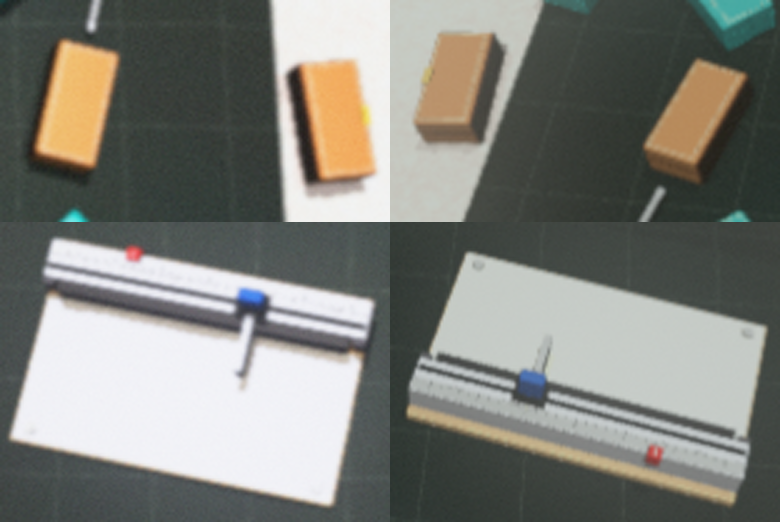

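The right-hand case (514,254) has the brass catch, so it's the finished one. The job case is at about (0.533,-0.308), with its spine on the +y side. I'll move above the stop and look from close up.

>>> step_arm([
  [0.66,-0.93,0],
  [0.66,-0.93,0],
  [0.66,-0.93,0],
  [0.66,-0.93,0],
  [0.66,-0.93,0],
  [0.66,-0.93,0],
  [0.66,-0.93,0],
  [0.66,-0.93,0],
  [0.66,-0.93,0],
  [0.66,-0.93,0],
  [0.66,-0.93,0],
  [0.66,-0.93,0],
], turn=[0.1,0.1,0.1,0.1,0.1,0.1,0.1,0.1,0.1,0.1,0,0])

```text
time: 1.3
ee_pos: [0.3901, 0.3147, 0.1951]
eef_rot: [0.096, 0.995, -0.0, -0.0]
ft_force: [-0.1, -0.2, 0.1]
width: 0.0869
grip_force: 0.0
```

>>> step_arm([
  [0.66,-0.93,0],
  [0.66,-0.93,0],
  [0.66,-0.93,0],
  [0.66,-0.93,0],
  [0.66,-0.93,0],
  [0.66,-0.93,0],
  [0.66,-0.93,0],
  [0.66,-0.93,0],
  [0.66,-0.93,0],
  [0.66,-0.93,0],
  [0.66,-0.93,0],
  [0.66,-0.93,0],
], turn=[0,0,0,0,0,0,0,0,0,0,0,0])

```text
time: 2.5
ee_pos: [0.5881, 0.0359, 0.1951]
eef_rot: [0.096, 0.995, -0.0, -0.0]
ft_force: [0.4, 0.0, 0.4]
width: 0.0867
grip_force: 0.0
```

>>> step_arm([
  [0,0,0],
  [0,0,0],
  [0,0,0],
], turn=[0,0,0])

```text
time: 2.8
ee_pos: [0.5873, 0.038, 0.1951]
eef_rot: [0.095, 0.995, 0.0, -0.0]
ft_force: [0.2, 0.9, -0.1]
width: 0.0873
grip_force: 0.0
```

Run:
```python
from h import *
c=load('top');W=cloud(c)
# cursor from top view: red pixels near (238,203)
im=c['image'].astype(int); r=im[190:216,225:252]; m=(r[...,0]>130)&(r[...,0]-r[...,1]>60)&(r[...,0]-r[...,2]>60)
v,u=np.nonzero(m); print('cursor px',u.mean()+225,v.mean()+190,len(u), onplane(c,u.mean()+225,v.mean()+190,.047), W[190:216,225:252][m][:,2])
s=read_state();print(s['ee_pos'],s['eef_rot'],s['time'])
c=shot('wrist');print(c['view']); cv2.imwrite('pics/w1.png',cv2.cvtColor(c['image'],cv2.COLOR_RGB2BGR))
```

```text
cursor px 238.1290322580645 202.06451612903226 31 [0.64432948 0.16333067 0.047     ] [ 0.00114253  0.04949317  0.0476576   0.04313706 -0.00095011  0.00288634
  0.04452535  0.05369542  0.04585166  0.05448962  0.0450065   0.04680021
  0.04486939  0.04745637  0.04924206  0.04887701  0.04875678  0.05326829
  0.05167069  0.05447462  0.05026041  0.05330704  0.05273079  0.049204
  0.04723426  0.05109945  0.05059555  0.04920069  0.05289145  0.05490538
  0.05055492]
[0.58725361 0.03797062 0.19510751] [ 9.51498458e-02  9.95462874e-01  2.17208302e-04 -3.54125265e-04] 2.8
[[ 1.88280885e-01  9.82115220e-01  6.15805627e-05 -1.47270317e-01]
 [-9.42813642e-01  1.80763956e-01 -2.80047905e-01  5.80976057e-01]
 [-2.75050442e-01  5.26696085e-02  9.59986024e-01 -2.30599736e-01]
 [ 0.00000000e+00  0.00000000e+00  0.00000000e+00  1.00000000e+00]]
```

View pics/w1.png

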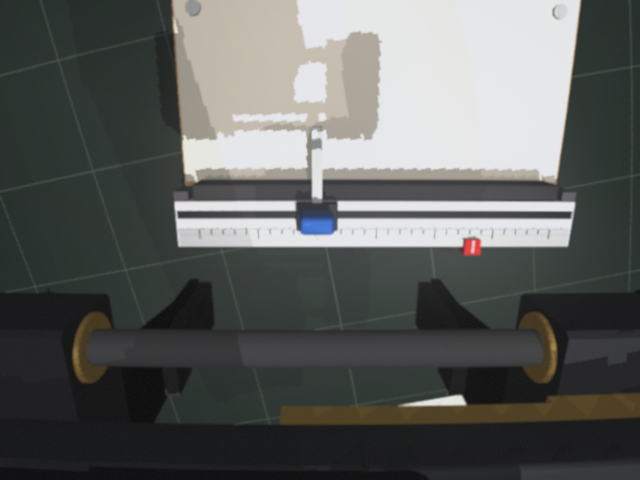

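The wrist view shows the blue grip at about (317,220), the red cursor at (472,247), and the fence from (178,246) to (570,246). I'll measure the jig frame, the grip and the cursor here.

```bash
cat > m.py <<'E'
from h import *
c=load('wrist');W=cloud(c);im=c['image'].astype(int);hsv=cv2.cvtColor(c['image'],cv2.COLOR_RGB2HSV)
H,S,V=[hsv[...,i].astype(int) for i in range(3)]
vv,uu=np.mgrid[:480,:640]; box=(vv<270)
m=box&(np.abs(W[...,2]-.044)<.003)&(W[...,0]>.5)&(W[...,0]<.72)
P=W[m]; r=cv2.minAreaRect((P[:,:2]*1000).astype(np.float32)); print('fence',r,np.median(P[:,2]))
m=box&(np.abs(W[...,2]-.012)<.003)&(W[...,0]>.35)
P=W[m]; rb=cv2.minAreaRect((P[:,:2]*1000).astype(np.float32)); print('bed',rb,np.median(P[:,2]))
a=np.radians(r[2] if r[1][0]>r[1][1] else r[2]+90); a=a if a>0 else a+np.pi
ey=np.array([np.cos(a),np.sin(a)]); ex=np.array([ey[1],-ey[0]]); print('yaw',np.degrees(np.arctan2(ex[1],ex[0])),ex)
m=box&(H>105)&(H<128)&(S>120)&(W[...,2]>.078); P=W[m]; rg=cv2.minAreaRect((P[:,:2]*1000).astype(np.float32)); print('grip',rg,np.median(P,0))
m=box&(im[...,0]-im[...,1]>60)&(im[...,0]-im[...,2]>60)&(uu>300)&(uu<560); P=W[m]; print('cur z',np.percentile(P[:,2],[10,50,90]),m.sum(),uu[m].mean(),vv[m].mean())
q=P[P[:,2]>.044]; rc=cv2.minAreaRect((q[:,:2]*1000).astype(np.float32)); print('cursor',rc)
for nm,p in (('grip',rg[0]),('cur',rc[0]),('fence',r[0])): print(nm,'x,y jigaxes',np.array(p)@ex,np.array(p)@ey)
print('d',(np.array(rc[0])-rg[0])@ey)
E
python3 m.py
```

```text
fence ((605.1179809570312, 87.19464874267578), (341.0863952636719, 59.97332763671875), 79.24856567382812) 0.04365089858095822
bed ((504.60101318359375, 106.24406433105469), (341.26129150390625, 155.3135986328125), 79.50615692138672) 0.011745989024592618
yaw -10.75143432617188 [ 0.98244573 -0.18654863]
grip ((590.7567138671875, 38.23390197753906), (24.890295028686523, 12.715118408203125), 79.11846923828125) [0.59045586 0.03840549 0.08224672]
cur z [0.04686989 0.04838334 0.04926497] 238 471.781512605042 246.9075630252101
cursor ((643.1282348632812, 164.30467224121094), (15.295886039733887, 14.052746772766113), 79.00167846679688)
grip x,y jigaxes 573.253927796636 147.76758949551626
cur x,y jigaxes 601.1877753519003 281.39511468055844
fence x,y jigaxes 578.2295330490181 198.54794070145164
d 133.62752518504215
```

>>> step_arm([
  [0.14,0,-0.6],
  [0,0,-0.6],
  [0,0,-0.6],
  [0,0,-0.6],
  [0,0,-0.6],
  [0,0,-0.6],
  [0,0,-0.6],
  [0,0,-0.6],
  [0,0,-0.4],
  [0,0,-0.2],
  [0,0,0],
  [0,0,0],
], turn=[0,0,0,0,0,0,0,0,0,0,0,0])

```text
time: 4.05
ee_pos: [0.5916, 0.0369, 0.0609]
eef_rot: [0.096, 0.995, 0.0, 0.0]
ft_force: [-0.3, -0.5, -0.2]
width: 0.0872
grip_force: 0.0
```

>>> step_arm([
  [0,0,0],
  [0,0,0],
  [0,0,0],
  [0,0,0],
  [0,0,0],
  [0,0,0],
  [0,0,0],
  [0,0,0],
  [0,0,0],
  [0,0,0],
], turn=[0,0,0,0,0,0,0,0,0,0], grip=1, newtons=30)

```text
time: 5.05
ee_pos: [0.5912, 0.0369, 0.0604]
eef_rot: [0.096, 0.995, 0.0, -0.0]
ft_force: [0.1, -0.8, -0.2]
width: 0.0149
grip_force: 0.0
```

Run:
```python
from h import *
s=read_state();print(s['width'],s['grip_force'],s['ft_force'])
c=shot('wrist');d=shot('scene')
a=c['image']; b=cv2.resize(d['image'][200:300,305:465],(640,400),interpolation=cv2.INTER_CUBIC)
cv2.imwrite('pics/w2.png',cv2.cvtColor(np.hstack([cv2.resize(a,(400,300)),cv2.resize(b,(400,300))]),cv2.COLOR_RGB2BGR))
```

```text
0.014876441226592504 0.0 [ 0.13014905 -0.8148534  -0.16605826]
```

View pics/w2.png

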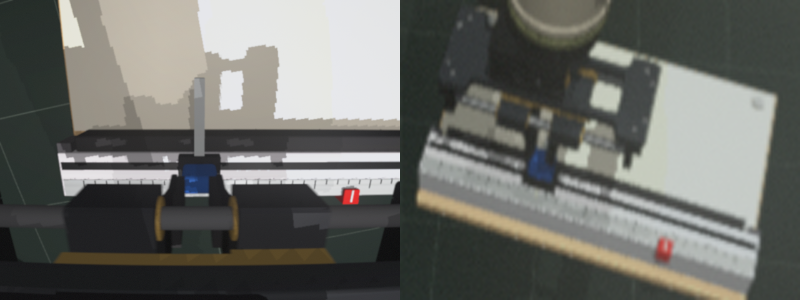

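Run:
```python
from h import *
c=load('wrist'); s=read_state()
def pj(p):
    q=c['view']@np.r_[p,1]; q=q[:3]*[1,-1,-1]
    return cv2.projectPoints(q[None],np.zeros(3),np.zeros(3),c['mtx'],c['dist'])[0].ravel().round(1)
t=s['ee_pos'];print(s['time'],t,'tcp',pj(t),'grasp',pj(t+[0,0,.019]),'grip top',pj([.5907,.0382,.083]),'grip low',pj([.5907,.0382,.054]))
W=cloud(c);im=c['image'];hsv=cv2.cvtColor(im,cv2.COLOR_RGB2HSV)
for v in range(240,400,12): print(v,[tuple(W[v,u].round(3)) for u in (278,315,360)], im[v,315])
cv2.imwrite('pics/w3.png',cv2.cvtColor(cv2.resize(im[200:420,220:420],(727,800))[:600],cv2.COLOR_RGB2BGR))
```

```text
5.15 [0.59123076 0.03689467 0.06037642] tcp [315.7 278.1] grasp [315.8 294.2] grip top [318.6 296. ] grip low [318.  271.8]
240 [(np.float64(0.574), np.float64(0.02), np.float64(0.041)), (np.float64(0.575), np.float64(0.04), np.float64(0.052)), (np.float64(0.582), np.float64(0.062), np.float64(0.042))] [126 129 128]
252 [(np.float64(0.58), np.float64(0.019), np.float64(0.043)), (np.float64(0.58), np.float64(0.039), np.float64(0.054)), (np.float64(0.588), np.float64(0.061), np.float64(0.043))] [40 40 41]
264 [(np.float64(0.586), np.float64(0.018), np.float64(0.044)), (np.float64(0.584), np.float64(0.038), np.float64(0.06)), (np.float64(0.594), np.float64(0.06), np.float64(0.044))] [35 47 75]
276 [(np.float64(0.593), np.float64(0.016), np.float64(0.044)), (np.float64(0.584), np.float64(0.038), np.float64(0.075)), (np.float64(0.601), np.float64(0.059), np.float64(0.043))] [33 47 78]
288 [(np.float64(0.578), np.float64(0.024), np.float64(0.096)), (np.float64(0.587), np.float64(0.037), np.float64(0.081)), (np.float64(0.608), np.float64(0.058), np.float64(0.044))] [ 44  74 131]
300 [(np.fl
[... 1017 characters left out ...]
np.float64(0.563), np.float64(0.042), np.float64(0.175)), (np.float64(0.565), np.float64(0.051), np.float64(0.175))] [68 68 70]
372 [(np.float64(0.59), np.float64(0.025), np.float64(0.136)), (np.float64(0.684), np.float64(0.019), np.float64(-0.0)), (np.float64(0.584), np.float64(0.05), np.float64(0.152))] [42 50 45]
384 [(np.float64(0.594), np.float64(0.024), np.float64(0.136)), (np.float64(0.693), np.float64(0.017), np.float64(0.001)), (np.float64(0.587), np.float64(0.05), np.float64(0.153))] [41 48 44]
396 [(np.float64(0.598), np.float64(0.023), np.float64(0.137)), (np.float64(0.704), np.float64(0.015), np.float64(-0.0)), (np.float64(0.59), np.float64(0.049), np.float64(0.154))] [41 48 45]
```

View pics/w3.png

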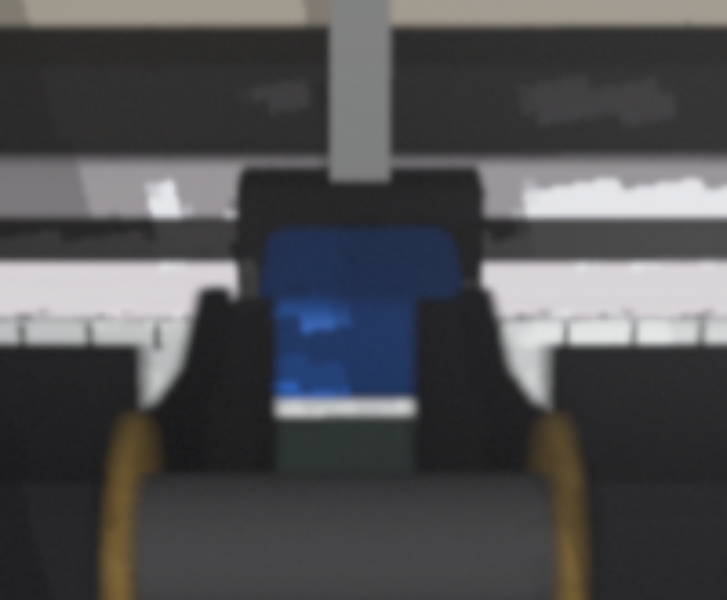

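Run:
```python
from h import *
for n in('wrist','scene'):
    W=cloud(load(n)); im=load(n)['image'].astype(int)
    m=(abs(W[...,0]-.588)<.03)&(abs(W[...,1]-.037)<.035)&(W[...,2]>.084)&(W[...,2]<.135)&(im.max(-1)<90)
    v,u=np.nonzero(m); o=np.argsort(W[m][:,2])[:25]
    print(n,m.sum()); 
    for i in o[::3]: print((u[i],v[i]),W[v[i],u[i]].round(4),im[v[i],u[i]])
```

```text
wrist 2840
(np.int64(347), np.int64(278)) [0.5833 0.0517 0.0865] [46 50 61]
(np.int64(348), np.int64(278)) [0.5831 0.0521 0.0871] [52 53 56]
(np.int64(349), np.int64(279)) [0.5836 0.0525 0.0871] [44 43 46]
(np.int64(295), np.int64(282)) [0.5806 0.03   0.0873] [35 47 73]
(np.int64(338), np.int64(282)) [0.584  0.0477 0.0874] [36 40 55]
(np.int64(289), np.int64(282)) [0.58   0.0276 0.0877] [44 45 46]
(np.int64(287), np.int64(283)) [0.5802 0.0267 0.0878] [38 38 40]
(np.int64(297), np.int64(319)) [0.5973 0.0275 0.0879] [44 49 48]
(np.int64(292), np.int64(282)) [0.5801 0.0289 0.0879] [36 40 51]
scene 78
(np.int64(362), np.int64(254)) [0.6003 0.0369 0.0844] [44 57 81]
(np.int64(357), np.int64(252)) [0.5982 0.0243 0.088 ] [46 53 69]
(np.int64(367), np.int64(251)) [0.5937 0.0482 0.0898] [83 86 80]
(np.int64(364), np.int64(254)) [0.6048 0.0414 0.0926] [48 51 56]
(np.int64(364), np.int64(253)) [0.6027 0.0412 0.0938] [46 49 47]
(np.int64(355), np.int64(252)) [0.6027 0.0194 0.0943] [48 49 46]
(np.int64(365), np.int64(253)) [0.6049 0.0434 0.0977] [44 44 42]
(np.int64(356), np.int64(251)) [0.6026 0.0215 0.0991] [47 47 45]
(np.int64(363), np.int64(252)) [0.604  0.0384 0.0998] [50 54 59]
```

Both cameras put the fingertips at z≈0.087 while the reported TCP z is 0.060. So the true tips sit about 26 mm above the reported TCP, and the fingers closed in the air above the grip. I'll open, go lower and retry.

>>> step_arm([
  [0,0,0],
  [0,0,0],
  [0,0,0],
  [0,0,0],
  [0,0,0],
  [0,0,0],
  [0,0,0],
  [0,0,0],
  [0,0,0],
], turn=[0,0,0,0,0,0,0,0,0], grip=0.3)

```text
time: 6.05
ee_pos: [0.5912, 0.0369, 0.0604]
eef_rot: [0.096, 0.995, 0.0, -0.0]
ft_force: [0.0, -0.4, 0.4]
width: 0.0601
grip_force: 0.0
```

>>> step_arm([
  [0,0.05,-0.2],
  [0,0,-0.2],
  [0,0,-0.2],
  [0,0,-0.2],
  [0,0,-0.1],
  [0,0,-0.1],
  [0,0,0],
], turn=[0,0,0,0,0,0,0])

```text
time: 6.75
ee_pos: [0.591, 0.0381, 0.035]
eef_rot: [0.096, 0.995, -0.0, -0.0]
ft_force: [-0.1, 1.0, 0.0]
width: 0.0608
grip_force: 0.0
```

>>> step_arm([
  [0,0,0],
  [0,0,0],
  [0,0,0],
  [0,0,0],
  [0,0,0],
  [0,0,0],
  [0,0,0],
  [0,0,0],
], turn=[0,0,0,0,0,0,0,0], grip=1, newtons=30)

```text
time: 7.55
ee_pos: [0.5913, 0.0385, 0.0355]
eef_rot: [0.096, 0.995, 0.0, 0.0]
ft_force: [1.0, 1.5, -0.1]
width: 0.0254
grip_force: 30.0
```

>>> step_arm([
  [0.08,0.42,0],
  [0.08,0.42,0],
  [0.08,0.42,0],
  [0.08,0.42,0],
  [0.08,0.42,0],
  [0.08,0.42,0],
  [0.08,0.42,0],
  [0.08,0.42,0],
  [0.08,0.42,0],
  [0.08,0.42,0],
  [0.08,0.42,0],
  [0.08,0.42,0],
], turn=[0,0,0,0,0,0,0,0,0,0,0,0])

```text
time: 8.75
ee_pos: [0.6151, 0.1613, 0.0355]
eef_rot: [0.097, 0.995, -0.002, -0.0]
ft_force: [-3.9, -7.8, 5.1]
width: 0.0261
grip_force: 30.0
```

>>> step_arm([
  [0.04,0.21,0],
  [0,0,0],
  [0,0,0],
  [0,0,0],
  [0,0,0],
], turn=[0,0,0,0,0])

```text
time: 9.25
ee_pos: [0.6164, 0.1683, 0.0354]
eef_rot: [0.096, 0.995, -0.0, 0.0]
ft_force: [-1.1, -6.1, 3.2]
width: 0.0256
grip_force: 30.0
```

Run:
```python
from h import *
s=read_state();print(s['ee_pos'],s['time'])
c=shot('wrist');W=cloud(c);im=c['image'].astype(int);hsv=cv2.cvtColor(c['image'],cv2.COLOR_RGB2HSV)
vv,uu=np.mgrid[:480,:640]
ey=np.array([.1868,.9824])
m=(im[...,0]-im[...,1]>60)&(im[...,0]-im[...,2]>60)&(vv<420)
P=W[m];k=(P[:,2]>.04)&(P[:,2]<.06)
print('red',k.sum(),uu[m].min(),uu[m].max(),vv[m].min(),vv[m].max(),[f(P[k][:,:2]@ey).round(4) for f in (np.min,np.median,np.max)])
m=(hsv[...,0]>103)&(hsv[...,0]<128)&(hsv[...,1]>100)&(W[...,2]>.06)&(W[...,2]<.09);P=W[m]
print('blue',m.sum(),uu[m].min(),uu[m].max(),[f(P[:,:2]@ey).round(4) for f in (np.min,np.median,np.max)])
cv2.imwrite('pics/w4.png',cv2.cvtColor(cv2.resize(c['image'][180:400,200:440],(720,600)[::1]),cv2.COLOR_RGB2BGR)[:600])
```

```text
[0.61635415 0.16831888 0.03543613] 9.25Traceback (most recent call last):
  File "<stdin>", line 8, in <module>
    return umr_minimum(a, axis, None, out, keepdims, initial, where)
ValueError: zero-size array to reduction operation minimum which has no identity
```

>>> step_arm([
  [0.01,0.06,0],
  [0,0,0],
  [0,0,0],
], turn=[0,0,0])

```text
time: 9.6
ee_pos: [0.6166, 0.1692, 0.0354]
eef_rot: [0.096, 0.995, -0.001, -0.0]
ft_force: [-1.3, -6.7, 4.1]
width: 0.0258
grip_force: 30.0
```

>>> step_arm([
  [0,0,0],
  [0,0,0],
  [0,0,0],
  [0,0,0],
  [0,0,0],
], turn=[0,0,0,0,0], grip=0.3)

```text
time: 10.1
ee_pos: [0.6164, 0.1712, 0.0353]
eef_rot: [0.096, 0.995, 0.0, -0.0]
ft_force: [0.5, 0.1, 0.0]
width: 0.0561
grip_force: 0.0
```

>>> step_arm([
  [0,0,0.5],
  [0,0,0.8],
  [0,0,0.8],
  [0,0,0.8],
  [0,0,0.8],
  [0,0,0.8],
  [0,0,0.5],
  [0,0,0],
  [0,0,0],
], turn=[0,0,0,0,0,0,0,0,0], grip=0)

```text
time: 11.0
ee_pos: [0.6163, 0.1709, 0.16]
eef_rot: [0.096, 0.995, 0.0, -0.0]
ft_force: [0.3, -0.0, 0.3]
width: 0.0869
grip_force: 0.0
```

```bash
python3 - <<'E'
from h import *
c=shot('wrist'); cv2.imwrite('pics/w4.png',cv2.cvtColor(cv2.resize(c['image'][150:300,220:420],(800,600),interpolation=cv2.INTER_CUBIC),cv2.COLOR_RGB2BGR))
E
sed -i 's/(uu>300)/(uu>200)/' m.py; python3 m.py
```

```text
fence ((602.4548950195312, 88.07098388671875), (338.6011962890625, 54.35943603515625), 78.9673080444336) 0.04368566161087545
bed ((528.4652099609375, 195.7913818359375), (524.826171875, 143.38436889648438), 78.56211853027344) 0.011779682205628195
yaw -11.032691955566404 [ 0.98151815 -0.19136906]
grip ((615.8045043945312, 168.33995056152344), (24.843948364257812, 13.118236541748047), 78.92977905273438) [0.61509727 0.16863613 0.08220071]
cur z [nan nan nan] 308 312.50324675324674 256.85714285714283
cursor ((642.5730590820312, 163.6387176513672), (13.031360626220703, 13.87451457977295), 79.23796081542969)
grip x,y jigaxes 572.208240135225 283.07464829793423
cur x,y jigaxes 599.3817329872431 283.5829761001754
fence x,y jigaxes 574.4663531874337 201.7344982676482
d 0.5083278022412268
```

View pics/w4.png

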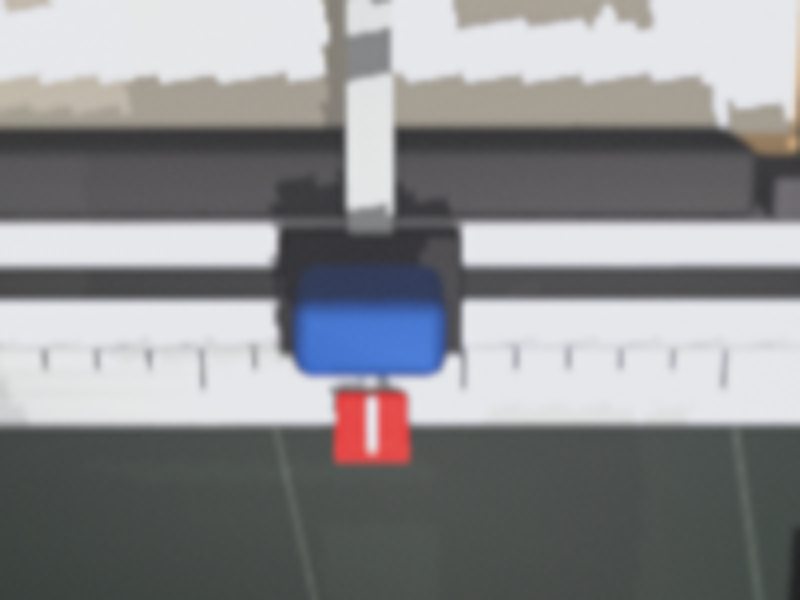

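The wrist view shows the cursor hairline at column 372 and the grip centre at 370 in the crop, about 0.5 mm apart, so the stop is set. Next I'll go to the case.

>>> step_arm([
  [-0.12,-0.96,0],
  [-0.12,-0.96,0],
  [-0.12,-0.96,0],
  [-0.12,-0.96,0],
  [-0.12,-0.96,0],
  [-0.12,-0.96,0],
  [-0.12,-0.96,0],
  [-0.12,-0.96,0],
  [-0.12,-0.96,0],
  [-0.12,-0.96,0],
], turn=[-0.04,-0.04,-0.04,-0.04,-0.04,-0.04,-0.04,-0.04,-0.04,-0.04])

```text
time: 12.05
ee_pos: [0.5854, -0.071, 0.1594]
eef_rot: [0.12, 0.993, -0.0, -0.001]
ft_force: [0.1, -0.3, 0.4]
width: 0.0873
grip_force: 0.0
```

>>> step_arm([
  [-0.12,-0.96,0],
  [-0.12,-0.96,0],
  [-0.12,-0.96,0],
  [-0.12,-0.96,0],
  [-0.12,-0.96,0],
  [-0.12,-0.96,0],
  [-0.12,-0.96,0],
  [-0.12,-0.96,0],
  [-0.12,-0.96,0],
  [-0.12,-0.96,0],
  [0,0,0],
  [0,0,0],
], turn=[0,0,0,0,0,0,0,0,0,0,0,0])

```text
time: 13.25
ee_pos: [0.5554, -0.3098, 0.1595]
eef_rot: [0.121, 0.993, 0.0, -0.001]
ft_force: [-0.2, -0.2, 0.5]
width: 0.0873
grip_force: 0.0
```

Run:
```python
from h import *
s=read_state();print(s['ee_pos'],s['eef_rot'],s['time'])
c=shot('wrist');W=cloud(c);cv2.imwrite('pics/w5.png',cv2.cvtColor(c['image'],cv2.COLOR_RGB2BGR))
hsv=cv2.cvtColor(c['image'],cv2.COLOR_RGB2HSV);vv,uu=np.mgrid[:480,:640]
m=(W[...,2]>.034)&(W[...,2]<.042)&(hsv[...,0]<25)&(hsv[...,1]>80)&(vv<330)
n,l,st,ce=cv2.connectedComponentsWithStats(m.astype(np.uint8))
for i in range(1,n):
    if st[i,4]>200: print(st[i],np.median(W[l==i],0),cv2.minAreaRect((W[l==i][:,:2]*1000).astype(np.float32)))
```

```text
[ 0.55536409 -0.30977309  0.15948052] [ 1.20536793e-01  9.92708550e-01  1.56501907e-04 -7.68891044e-04] 13.25
[  270   118    80   143 10172] [ 0.5291081  -0.30859968  0.03754349] ((534.8648071289062, -309.4432373046875), (58.54629135131836, 109.08001708984375), 75.89297485351562)
[   0  177   78  116 1615] [ 0.51485224 -0.52678917  0.03724082] ((518.29443359375, -527.3707885742188), (104.89208984375, 13.446314811706543), 8.196122169494629)
[   0  186   63  107 3465] [ 0.530094   -0.54722726  0.03767074] ((520.6422119140625, -554.326416015625), (95.01522827148438, 44.86900329589844), 5.059930801391602)
```

View pics/w5.png

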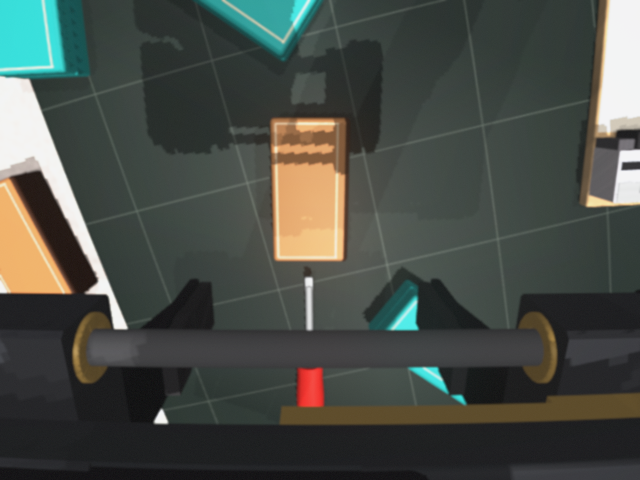

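The case shows at columns 270–346, rows 118–262, and is square to the tool. Its centre is (0.535,-0.309). I'll move over its near end and go down.

>>> step_arm([
  [-0.74,0.12,0],
  [-0.74,0.12,0],
  [-0.74,0.12,0],
  [0,0,-0.8],
  [0,0,-0.8],
  [0,0,-0.8],
  [0,0,-0.8],
  [0,0,-0.8],
  [0,0,-0.8],
  [0,0,-0.8],
  [0,0,-0.4],
  [0,0,0],
], turn=[0,0,0,0,0,0,0,0,0,0,0,0])

```text
time: 14.5
ee_pos: [0.5003, -0.2989, 0.0091]
eef_rot: [0.119, 0.993, 0.0, -0.001]
ft_force: [1.1, 0.5, 0.7]
width: 0.0868
grip_force: 0.0
```

>>> step_arm([
  [0,0,-0.25],
  [0,0,-0.25],
  [0,0,-0.25],
  [0,0,-0.2],
  [0,0,0],
  [0,0,0],
], turn=[0,0,0,0,0,0])

```text
time: 15.1
ee_pos: [0.5009, -0.3002, -0.0134]
eef_rot: [0.12, 0.993, 0.0, -0.0]
ft_force: [-0.1, -0.7, 0.5]
width: 0.0872
grip_force: 0.0
```

>>> step_arm([
  [0,0,0],
  [0,0,0],
  [0,0,0],
  [0,0,0],
  [0,0,0],
  [0,0,0],
  [0,0,0],
  [0,0,0],
], turn=[0,0,0,0,0,0,0,0], grip=1, newtons=40)

```text
time: 15.9
ee_pos: [0.501, -0.3001, -0.0133]
eef_rot: [0.12, 0.993, 0.0, 0.0]
ft_force: [-0.4, -1.0, 1.1]
width: 0.0578
grip_force: 40.0
```

>>> step_arm([
  [0,0,0.2],
  [0,0,0.5],
  [0,0,0.5],
  [0,0,0.5],
  [0,0,0.5],
  [0,0,0.5],
  [0,0,0],
  [0,0,0],
], turn=[0,0,0,0,0,0,0,0])

```text
time: 16.7
ee_pos: [0.5011, -0.3, 0.0543]
eef_rot: [0.12, 0.993, 0.0, 0.0]
ft_force: [0.0, -0.6, -2.5]
width: 0.0577
grip_force: 40.0
```

```bash
cat > k.py <<'E'
from h import *
s=read_state();print(s['ee_pos'],s['eef_rot'],s['time'],s['width'],s['grip_force'],s['ft_force'])
c=shot('wrist');W=cloud(c)
hsv=cv2.cvtColor(c['image'],cv2.COLOR_RGB2HSV);vv,uu=np.mgrid[:480,:640]
zr=s['ee_pos'][2]+.0134+.038
m=(abs(W[...,2]-zr)<.006)&(hsv[...,0]<25)&(hsv[...,1]>80)&(vv<330)&(abs(W[...,1]-s['ee_pos'][1])<.06)
P=W[m];r=cv2.minAreaRect((P[:,:2]*1000).astype(np.float32));print(m.sum(),r,'z',np.percentile(P[:,2],[5,50,95]))
A=np.c_[P[:,:2]-P[:,:2].mean(0),np.ones(len(P))];print('plane slopes',np.linalg.lstsq(A,P[:,2],rcond=None)[0])
lo=P[P[:,0]<np.percentile(P[:,0],50)];print('near edge x',P[:,0].min())
E
python3 k.py
```

```text
[ 0.50109574 -0.30001105  0.05430156] [1.19529248e-01 9.92830651e-01 8.29790455e-05 2.24108457e-04] 16.7 0.05772617935196575 39.97860216535628 [ 0.0179815  -0.61685078 -2.51594625]
7547 ((491.5577392578125, -295.966552734375), (63.419410705566406, 22.06476402282715), 77.68455505371094) z [0.10190787 0.10491447 0.10597515]
plane slopes [ 0.0866735  -0.02324842  0.10464366]
near edge x 0.4751035268884855
```

>>> step_arm([
  [0,0.4,0.2],
  [-0.03,0.9,0.2],
  [-0.03,0.9,0],
  [-0.03,0.9,0],
  [-0.03,0.9,0],
  [-0.03,0.9,0],
  [-0.03,0.9,0],
  [-0.03,0.9,0],
  [-0.03,0.9,0],
  [-0.03,0.9,0],
  [-0.03,0.9,0],
  [-0.03,0.9,0],
], turn=[0,0.04,0.04,0.04,0.04,0.04,0.04,0.04,0.04,0.04,0.04,0.01])

```text
time: 17.95
ee_pos: [0.4921, -0.0411, 0.064]
eef_rot: [0.095, 0.995, 0.0, -0.0]
ft_force: [-0.4, 0.3, -2.2]
width: 0.0576
grip_force: 40.0
```

>>> step_arm([
  [-0.04,0.9,0],
  [-0.04,0.9,0],
  [-0.04,0.9,0],
  [-0.04,0.9,0],
  [-0.04,0.9,0],
  [-0.04,0.9,0],
  [-0.04,0.9,0],
  [-0.04,0.9,0],
  [0,0.5,0],
  [0,0.2,0],
  [0,0,0],
  [0,0,0],
], turn=[0,0,0,0,0,0,0,0,0,0,0,0])

```text
time: 19.15
ee_pos: [0.4848, 0.1537, 0.064]
eef_rot: [0.096, 0.995, -0.0, -0.0]
ft_force: [0.4, 0.3, -2.2]
width: 0.0573
grip_force: 40.0
```

```bash
python3 k.py
python3 - <<'E'
from h import *
t=shot('top');c=load('wrist');f=lambda i:cv2.resize(i,(400,300),interpolation=cv2.INTER_CUBIC)
cv2.imwrite('pics/p1.png',cv2.cvtColor(np.hstack([f(c['image']),f(t['image'][190:310,190:350])]),cv2.COLOR_RGB2BGR))
W=cloud(t);m=(abs(W[...,2]-.1156)<.006)&(W[...,0]>.42)&(W[...,0]<.62)&(abs(W[...,1]-.15)<.06)
hsv=cv2.cvtColor(t['image'],cv2.COLOR_RGB2HSV);m&=(hsv[...,0]<25)&(hsv[...,1]>80)
P=W[m];print(m.sum(),cv2.minAreaRect((P[:,:2]*1000).astype(np.float32)))
E
```

```text
[0.48479237 0.15373606 0.0640418 ] [ 9.57480206e-02  9.95405572e-01 -2.47974620e-04 -4.72332560e-05] 19.15 0.057341876666948996 39.97862876392901 [ 0.37596454  0.26300065 -2.18323534]
7700 ((474.7469482421875, 153.645751953125), (55.68083953857422, 21.607107162475586), 79.39935302734375) z [0.11181744 0.11476567 0.11583122]
plane slopes [ 0.08857419 -0.01506638  0.11450744]
near edge x 0.45973311689339325
207 ((553.6220092773438, 137.58041381835938), (54.17329788208008, 37.39409637451172), 76.93038177490234)
```

>>> step_arm([
  [0,0,-0.4],
  [0,0,-0.5],
  [0,0,-0.5],
  [0,0,-0.4],
  [0,0,-0.3],
  [0,0,-0.2],
  [0,0,-0.1],
  [0,0,0],
  [0,0,0],
], turn=[0,0,0,0,0,0,0,0,0])

```text
time: 20.15
ee_pos: [0.485, 0.155, 0.0045]
eef_rot: [0.095, 0.995, 0.0, 0.0]
ft_force: [-0.1, 0.7, -2.1]
width: 0.0574
grip_force: 40.0
```

>>> step_arm([
  [0,0,-0.06],
  [0,0,-0.06],
  [0,0,-0.04],
  [0,0,0],
], turn=[0,0,0,0])

```text
time: 20.55
ee_pos: [0.4846, 0.1548, -0.0]
eef_rot: [0.095, 0.995, -0.0, -0.0]
ft_force: [-0.1, 0.5, -1.5]
width: 0.0576
grip_force: 40.0
```

Run:
```python
from h import *
s=read_state();print(s['ee_pos'],s['ft_force'],s['torque'])
t=shot('top');c=shot('wrist');f=lambda i:cv2.resize(i,(400,300),interpolation=cv2.INTER_CUBIC)
cv2.imwrite('pics/p1.png',cv2.cvtColor(np.hstack([f(c['image']),f(t['image'][190:310,190:350])]),cv2.COLOR_RGB2BGR))
```

```text
[ 4.84616210e-01  1.54838870e-01 -2.35454631e-06] [-0.10879867  0.54160748 -1.53336684] [ 0.04723854  0.02784312 -0.00293549]
```

View pics/p1.png

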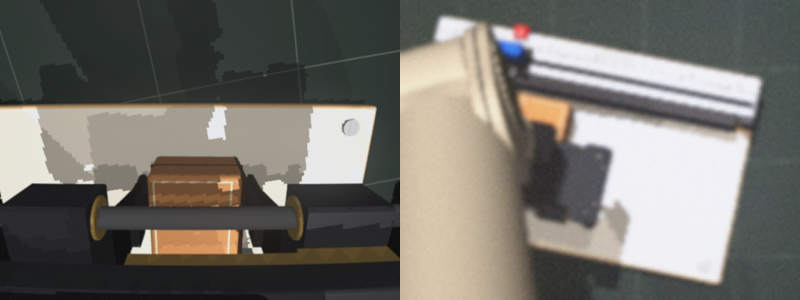

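The wrist view shows the case square on the bed between the fingers, and the top view shows it short of the rubber next to the stop. I'll settle it on the bed and then creep towards the stop.

>>> step_arm([
  [0,0,-0.04],
  [0,0,-0.02],
  [0,0,0],
  [0,0,0],
], turn=[0,0,0,0])

```text
time: 21.05
ee_pos: [0.4848, 0.1549, -0.0013]
eef_rot: [0.095, 0.995, 0.0, 0.0]
ft_force: [0.5, -0.7, -1.3]
width: 0.0576
grip_force: 40.0
```

>>> step_arm([
  [0.01,0.06,0],
  [0.01,0.06,0],
  [0,0,0],
  [0,0,0],
], turn=[0,0,0,0])

```text
time: 21.45
ee_pos: [0.4853, 0.1581, -0.0013]
eef_rot: [0.095, 0.995, 0.0, 0.0]
ft_force: [-0.3, 0.7, -1.4]
width: 0.0577
grip_force: 40.0
```

>>> step_arm([
  [0,0,-0.05],
  [0,0,0],
  [0,0,0],
], turn=[0,0,0])

```text
time: 21.75
ee_pos: [0.4858, 0.1583, -0.0014]
eef_rot: [0.095, 0.995, 0.001, 0.0]
ft_force: [-4.3, -0.1, 13.8]
width: 0.0579
grip_force: 40.0
```

>>> step_arm([
  [0.01,0.05,0],
  [0,0,0],
  [0,0,0],
], turn=[0,0,0])

```text
time: 22.05
ee_pos: [0.4864, 0.1592, -0.0014]
eef_rot: [0.095, 0.995, 0.0, 0.001]
ft_force: [-2.4, -2.1, 12.0]
width: 0.0575
grip_force: 40.0
```

>>> step_arm([
  [0.01,0.04,0],
  [0,0,0],
  [0,0,0],
], turn=[0,0,0])

```text
time: 22.35
ee_pos: [0.4868, 0.16, -0.0014]
eef_rot: [0.095, 0.995, 0.0, 0.001]
ft_force: [-2.3, -2.3, 11.6]
width: 0.0579
grip_force: 40.0
```

>>> step_arm([
  [0,0,0.04],
  [0,0,0],
  [0,0,0],
], turn=[0,0,0])

```text
time: 22.65
ee_pos: [0.4859, 0.1601, -0.0013]
eef_rot: [0.095, 0.995, 0.0, 0.0]
ft_force: [-1.7, -0.7, 5.7]
width: 0.0577
grip_force: 40.0
```

>>> step_arm([
  [0.01,0.04,0],
  [0,0,0],
  [0,0,0],
], turn=[0,0,0])

```text
time: 22.95
ee_pos: [0.4863, 0.1612, -0.0014]
eef_rot: [0.095, 0.995, 0.0, 0.0]
ft_force: [-1.0, -1.3, 5.4]
width: 0.0579
grip_force: 40.0
```

>>> step_arm([
  [0.01,0.04,0],
  [0,0,0],
  [0,0,0],
], turn=[0,0,0])

```text
time: 23.25
ee_pos: [0.4863, 0.1613, -0.0014]
eef_rot: [0.096, 0.995, -0.0, -0.0]
ft_force: [-2.5, -4.5, 8.4]
width: 0.0579
grip_force: 40.0
```

Contact with the stop was felt: fy is -4.5 N and the arm's motion stalled. I'll back off a touch and slide towards the rubber.

>>> step_arm([
  [0,-0.03,0.02],
  [0.12,-0.023,0],
  [0.12,-0.023,0],
  [0.1,-0.02,0],
  [0,0,0],
  [0,0,0],
], turn=[0,0,0,0,0,0])

```text
time: 23.85
ee_pos: [0.4951, 0.1595, -0.0013]
eef_rot: [0.095, 0.995, -0.0, 0.0]
ft_force: [1.1, -1.6, -1.3]
width: 0.0581
grip_force: 40.0
```

>>> step_arm([
  [0.06,-0.011,0],
  [0,0,0],
  [0,0,0],
], turn=[0,0,0])

```text
time: 24.15
ee_pos: [0.496, 0.1593, -0.0013]
eef_rot: [0.095, 0.995, -0.0, -0.0]
ft_force: [-1.5, -1.9, -0.4]
width: 0.0577
grip_force: 40.0
```

>>> step_arm([
  [0.06,-0.011,0],
  [0,0,0],
  [0,0,0],
], turn=[0,0,0])

```text
time: 24.45
ee_pos: [0.4972, 0.159, -0.0013]
eef_rot: [0.095, 0.995, -0.0, -0.001]
ft_force: [-4.0, -2.9, 0.9]
width: 0.0575
grip_force: 40.0
```

>>> step_arm([
  [0.08,-0.025,0],
  [0,0,0],
  [0,0,0],
], turn=[0,0,0])

```text
time: 24.75
ee_pos: [0.4987, 0.1587, -0.0013]
eef_rot: [0.095, 0.995, -0.0, -0.001]
ft_force: [-6.8, -3.0, 2.6]
width: 0.0578
grip_force: 40.0
```

>>> step_arm([
  [0.06,-0.015,0],
  [0,0,0],
  [0,0,0],
  [0,0,0],
], turn=[0,0,0,0])

```text
time: 25.15
ee_pos: [0.4995, 0.1585, -0.0013]
eef_rot: [0.095, 0.995, -0.0, -0.002]
ft_force: [-10.8, -2.1, 5.9]
width: 0.0575
grip_force: 40.0
```

>>> step_arm([
  [0,0,0],
  [0,0,0],
  [0,0,0],
  [0,0,0],
  [0,0,0],
  [0,0,0],
], turn=[0,0,0,0,0,0])

```text
time: 25.75
ee_pos: [0.4995, 0.1585, -0.0013]
eef_rot: [0.095, 0.995, -0.0, -0.002]
ft_force: [-10.1, -2.9, 5.6]
width: 0.058
grip_force: 40.0
```

>>> step_arm([
  [0,0,0],
  [0,0,0],
  [0,0,0],
  [0,0,0],
  [0,0,0],
  [0,0,0],
  [0,0,0],
  [0,0,0],
], turn=[0,0,0,0,0,0,0,0])

```text
time: 26.55
ee_pos: [0.4995, 0.1585, -0.0014]
eef_rot: [0.095, 0.995, -0.0, -0.002]
ft_force: [-10.6, -3.0, 6.7]
width: 0.0578
grip_force: 40.0
```

Run:
```python
from h import *
s=read_state();print(s['ee_pos'],s['ft_force'],s['torque'],s['eef_rot'])
for n,f in(('wrist',320),('scene',480)):
    c=shot(n);W=cloud(c);hsv=cv2.cvtColor(c['image'],cv2.COLOR_RGB2HSV);vv,uu=np.mgrid[:480,:640]
    ex=np.array([.982,-.189]);ey=np.array([.189,.982]);L=(W[...,:2]-[.5306,.1019]);X=L@ex;Y=L@ey
    m=(abs(W[...,2]-.050)<.007)&(hsv[...,0]<25)&(hsv[...,1]>70)&(vv<f)&(X>-.08)&(X<.056)&(Y>0)&(Y<.085)
    P=W[m];print(n,m.sum(),'X',np.percentile(X[m],[1,99]),'Y',np.percentile(Y[m],[1,99]),'z',np.percentile(P[:,2],[5,50,95]))
    r=cv2.minAreaRect((P[:,:2]*1000).astype(np.float32));print(r)
    A=np.c_[X[m],Y[m],np.ones(m.sum())];print('slopes',np.linalg.lstsq(A,P[:,2],rcond=None)[0])
    b=(hsv[...,0]>103)&(hsv[...,0]<128)&(hsv[...,1]>100)&(W[...,2]>.075)&(W[...,2]<.09)&(X>.05)&(X<.1)&(Y>.04)&(Y<.12)
    if b.any(): print('grip Y',np.percentile(Y[b],[1,50,99]))
c=load('scene');w=load('wrist');f=lambda i:cv2.resize(i,(400,600)if 0 else (400,300),interpolation=cv2.INTER_CUBIC)
cv2.imwrite('pics/end.png',cv2.cvtColor(np.hstack([f(w['image']),f(c['image'][195:300,320:460])]),cv2.COLOR_RGB2BGR))
```

```text
[ 0.49947179  0.15846551 -0.00135079] [-10.57576525  -2.9564266    6.6958761 ] [-0.32872419  2.04520696  0.0201708 ] [ 9.47710338e-02  9.95497726e-01 -1.83882718e-04 -1.64145193e-03]
wrist 6929 X [-0.06136468 -0.04542608] Y [0.02098511 0.07699146] z [0.04540279 0.04931571 0.05044061]
((487.4953918457031, 159.96458435058594), (58.378746032714844, 17.204010009765625), 79.33651733398438)
slopes [0.15031331 0.00159436 0.05700541]
scene 719 X [-0.04843156  0.05048266] Y [0.01806951 0.07278116] z [0.04559517 0.04919853 0.0527987 ]
((539.5452270507812, 147.1605224609375), (57.11674499511719, 102.41780090332031), 79.36054992675781)
slopes [-0.00011284  0.00137686  0.04908396]
grip Y [0.06759768 0.07832071 0.08994724]
```

View pics/end.png

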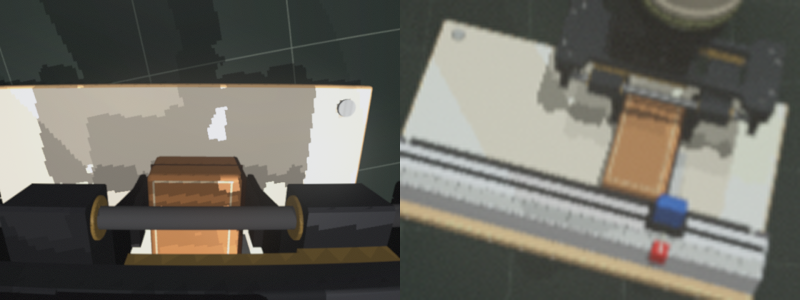

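The scene view shows the case flat and square, with its end at the rubber (X≈50 mm, so about 4 mm of squeeze) beside the stop. The blue grip is at (668,215) and the red cursor at (660,250). One last numeric check of pointer against cursor, then I hand in.

Run:
```python
from h import *
ey=np.array([.189,.982])
for n in('scene','wrist'):
    c=load(n);im=c['image'].astype(int);hsv=cv2.cvtColor(c['image'],cv2.COLOR_RGB2HSV);W=cloud(c);X=W[...,0];Y=W[...,1]
    roi=(X>.59)&(X<.67)&(Y>.13)&(Y<.2)
    r=roi&(im[...,0]-im[...,1]>60)&(im[...,0]-im[...,2]>60)&(W[...,2]>.044)
    b=roi&(hsv[...,0]>103)&(hsv[...,0]<128)&(hsv[...,1]>100)&(W[...,2]>.078)
    for k,m in(('red',r),('blue',b)):
        if m.any(): p=W[m][:,:2]@ey; print(n,k,m.sum(),p.min(),p.max(),(p.min()+p.max())/2,np.median(p),np.median(W[m][:,2]))
```

```text
scene red 22 0.27316051807288055 0.285974657498852 0.27956758778586627 0.2792163325035909 0.04811173087246179
scene blue 43 0.2677189965465858 0.290694554340607 0.2792067754435964 0.279580572822325 0.08222130841300468
```

Pointer and cursor agree within about 0.4 mm, the push is steady at about 10 N, and it has been held for over a second.

```bash
python3 -c "
from bench import *
print(close_job())"
```

```text
the job is handed in; nothing more can be done
None
```

I handed the job in with the stop about 0.4 mm from the cursor and the case flat and square, its spine about 1–2 mm from the stop face. It's held about 35 mm from its middle towards the near end and pushed into the rubber with a steady 10 N or so; the hand-in gave no verdict.

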